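# Lean a coated glass plate on the drying rack

### The arm

A 6-joint arm with a two-finger parallel gripper is mounted at the origin on a cart in front of the work surface, level with it; the furniture and walls round the work are solid. World frame = base frame: x ahead of the robot, y to its left, z up, the work surface at z = 0. Lengths are in mm, angles in rad, forces in N, time in s.
With the tool pointing down it reaches from about 300 to 775 mm from the base axis. Payload 14.6 kg.
Tool frame: the origin (TCP) lies midway between the tips of the shut fingers; the grasp point (between the pads) lies 19 mm behind it; x points along the fingers, z is the direction in which the jaws open and shut, and the axes are right-handed (so a half turn about x gives the same grasp; the last joint's range is limited). The gripper opens to 94 mm and grips with 3 to 60 N. Pads are 16 mm wide; open, the fingers measure 119 mm over their backs; the gripper's body (75 mm by 177 mm) begins 78 mm behind the grasp point.
Start: joints at [-1.175, 0.3, 1.521, -0, 1.321, -0.067], TCP at [245.542, -492.136, 205.446] pointing down, gripper open.
Joint ranges: [-3.03, 3.03], [-0.79, 2.21], [0.23, 2.52], [-1.04, 4.18], [0, 3.07], [-2.55, 2.55]. Speed limits (rad/s): [2.22, 2.22, 2.57, 3.14, 3.14, 3.14].

### API

Orientations are given as [roll, pitch, yaw] about the fixed x, y, z axes, in that order (R = Rz(yaw) Ry(pitch) Rx(roll)).
In Python, from cell import * gives the robot as it stands.
- The arm moves only by the tool play_rows, never from a script. Its argument "motion" is one flat list of numbers, 7 for each row, row after row: the turn, a rotation vector about the tool's x, y, z in rad, then the shift along the tool's x, y, z in m, then the closure, from -1 (fully open) to 1 (shut), so that 0 is half open. In form: [rx, ry, rz, x, y, z, fingers, rx, ry, rz, x, y, z, fingers, ...]. A call has 1 to 20 rows; each row shifts and turns the pose as measured when the row begins, along the tool's axes as they then stand; what a row does not reach is not made up. A row lasts 1/10 s, in which the tool goes at most 50 mm and 8.59 degrees, less where a joint would pass 70% of its speed; a pose out of reach is approached as far as the arm can. A call with a gripper value outside its range is refused whole. The fingers move at their own pace and stop on an object; "newtons" is the grip in N (left out, the last holds). Time passes only in rows, so rows that do not move let the fingers close. It gives the time, the measured TCP pose, the force and the opening at its end, in the units of the state.
- read_state(): the state, without advancing time (a new reading comes with each control period).
- camera(name): name is "scene" or "top"; returns (picture, depth): 400x640x3 uint8, blue, green, red; 400x640 float32, mm along the optical axis (not along the pixel's ray), 0 where there is no reading.
- camera_params(name): a dict with "fx", "fy", "cx", "cy" (pixels), "T" (4x4, takes a point from camera to world coordinates). Camera axes: x right, y down, z forward; pixel columns grow to the right and rows downward; lengths in mm; the calibration is good to about 2 mm. A picture is of the moment at which its call begins. camera_params takes no time and is no camera call.
- sign_off(): hands the job in, once; it reports no verdict.
Trained networks look in the newest picture that a camera, given by its name, has taken for a name from the list of things; names that differ only in an ending like _2 or _b are one class to them, and where a whole thing is asked for, a point or a joint stands for the part that bears it (a point fixed in the world has none). Each returns a list of dicts, best first, with "conf" (0 to 1); they miss things now and then, are a little off and sometimes report something else, mostly with a low value. They report only what shows in the picture. A call takes as long as a camera call. They do not tell look-alikes from the thing itself.
- masks_of(camera, name): "region" (400x640 bool, what is visible of it).
- place_of(camera, name): "at" ([x, y, z] in mm, in the coordinates of the camera as it stood for that picture, good to about 4 mm: a listed point, or the origin of a listed thing).
The state is a dict: "clock": time; "joints": joint angles; "qd": joint speeds; "effort": joint torques, N m; "eef_pos": TCP position; "eef_rot": TCP orientation; "wrist_force": force on the tool from outside, world axes, zero at the start; "moment": the same for the moment, N m; "finger_gap": finger opening in mm.
Only numpy, scipy, OpenCV 4.12 (cv2) and the standard library are available. Lean on these libraries where they do the work, as an engineer would, in place of code of your own. Each camera call takes 0.05 s, during which the arm holds its last target.

### The job

Take the coated glass plate out of its holder and lean it against the rail of the drying rack to dry, near the middle of the rail and square to it: bottom edge on the yellow band, leaning back about 20 degrees from upright, coated white side facing up and away from the rail. Let go so that it stays there by itself. Never let the plate fall over flat, and do not shift or tip the other loose things on the table (buffer bottle, timer, foil pouch, box of pipette tips).

Things in the scene. Friction and masses are not known exactly. Their poses are not given: they have to be found in the camera images.
- plate_center (a point): Centre of the loose coated glass plate (about 200 g): glass 5 mm thick (its x), 100 mm wide (its y), 152 mm tall in all (its z, upright at the start), with a white coating with rows of coloured spots on its -x face. The point is 76 mm above its bottom edge, at mid thickness. At the start the plate stands upright in the holder, its coating towards the robot.
- plate_clip (a point): Centre of the blue plastic clip fixed along the plate's top edge: 10 mm thick (plate x), 100 mm wide, 24 mm tall; 140 mm above the bottom edge. The place to pinch the plate, from above, across its thickness.
- plate_foot (a point): Middle of the plate's bottom edge on the uncoated back (+x) face, the edge that stands on the mat when the plate leans back; 76 mm below and 2.5 mm behind plate_center in plate axes. Same axes as the plate.
- plate: The same plate; origin at the middle of its underside, at mid thickness, 76 mm below plate_center.
- rack: Drying rack, fixed to the table: a flat base 130 mm (x) by 210 mm (y) with a black rubber top 6 mm above the table, and a steel rail 12 mm in diameter along its y on two posts. The rail's axis is 50 mm to +x of the origin, 86 mm above the table (80 mm above the rubber); nothing stands above the rail. Origin: centre of the base's underside; the plate comes from the -x side and leans towards +x. Friction on the rubber is enough to hold the foot of a plate at 20 degrees.
- foot_band (a point): Middle of the yellow band painted on the rubber, 20 mm wide (rack x) and 190 mm long (rack y), parallel to the rail, at the rubber's surface; its middle line is 35.5 mm in front (-x) of the rail's axis. With the plate's back bottom edge on the middle line and its back against the rail the plate leans 20 degrees.
- holder: White plastic holder, fixed to the table: 60 mm (x) by 130 mm (y), 30 mm tall; a slot 8 mm wide (x), 106 mm long (y) and 20 mm deep, its floor 10 mm above the table, in which the plate stands upright. Lift the plate straight up by more than 20 mm to free it. Origin: centre of the underside, below the slot.
- buffer_bottle: Loose bystander: small white dropper bottle, 29 mm across, 71 mm tall; origin at the centre of its underside.
- bench_timer: Loose bystander: flat grey-white timer with three keys, 62x62x15 mm; origin at the centre of its underside.
- foil_pouch: Loose bystander: flat silvery-white pouch, 60x104x9 mm, lying behind the work; origin at the centre of its underside.
- tips: Loose bystander: clear and pale blue box of pipette tips, 72x122x64 mm, behind the work; origin at the centre of its underside.
There are look-alikes about, which are no part of the job. Of the things that look like the plate, the largest one is meant.

How it is judged (in metres and radians):
On the way:
1. the plate is lifted clear of its holder (z of plate_foot in the frame of holder above 0.035 m), for 0.1 s.
At the end, for the whole second after the job is handed in: The plate leans back against the rack, 12 to 29 degrees from upright, coated side up; its back bottom edge rests on the rubber within 12.5 mm of the yellow band's middle line and within 35 mm of its middle lengthwise, square to the rail within about 10 degrees; it is released and at rest (angle between plate_center's own x axis and vertical between 1.78 and 2.076 rad and angle between plate_center's own z axis and vertical below 0.52 rad and x of plate_foot in the frame of foot_band between -0.0125 and 0.0125 m and y of plate_foot in the frame of foot_band between -0.035 and 0.035 m and z of plate_foot in the frame of foot_band below 0.005 m and angle between the y axis of plate_center and the y axis of rack, either way round below 0.17 rad and contact force between plate and rack above 0.5 N and contact force between plate and the fingers below 0.05 N and linear speed of plate below 0.01 m/s and angular speed of plate below 0.1 rad/s); the robot touches nothing.
It fails at once if the plate falls over (more than 60 degrees from upright) (angle between plate_center's own z axis and vertical above 1.05 rad).
It fails at once if the buffer bottle is shifted more than 30 mm or tipped (distance of buffer_bottle from where it was at the start of the episode above 0.03 m or angle between buffer_bottle's own z axis and vertical above 0.5 rad).
It fails at once if the timer is shifted more than 30 mm or tipped (distance of bench_timer from where it was at the start of the episode above 0.03 m or angle between bench_timer's own z axis and vertical above 0.5 rad).
It fails at once if the foil pouch is shifted more than 30 mm or tipped (distance of foil_pouch from where it was at the start of the episode above 0.03 m or angle between foil_pouch's own z axis and vertical above 0.5 rad).
It fails at once if the box of pipette tips is shifted more than 30 mm or tipped (distance of tips from where it was at the start of the episode above 0.03 m or angle between tips's own z axis and vertical above 0.5 rad).
It also fails if it takes over 40 s, if anything falls off the work surface, if the arm or the gripper's body presses on something with over 40 N, if the wrist force passes 120 N, or if a joint passes its speed limit or range.

## Working session

There is one attempt and no reset: what is moved stays moved. The work goes in short steps, Python scripts to look and compute and a tool call to move; the robot and the scene stay as the last step left them, time stands still between calls to the robot, and variables do not carry over. Pictures are saved under pics/ and viewed, and the job is handed in when it is done.

Besides the shell and the picture viewer there is one more tool, called after "Call:" by a JSON object that holds its "api" and its "payload". play_rows: Moves the arm, as the interface text tells. Its arguments: {"type":"object","properties":{"motion":{"type":"array","items":{"type":"number"}},"newtons":{"type":"number"}},"required":["motion"]}

```bash
mkdir -p pics; ls
cat > h.py <<'E'
from cell import *
import numpy as np, cv2
def w(cam,p):
    T=np.array(camera_params(cam)["T"]);return T[:3,:3]@np.array(p)+T[:3,3]
def cloud(cam,d):
    k=camera_params(cam);v,u=np.mgrid[:400,:640]
    P=np.stack([(u-k["cx"])/k["fx"]*d,(v-k["cy"])/k["fy"]*d,d],-1)
    T=np.array(k["T"]);return P@T[:3,:3].T+T[:3,3]
E
python3 - <<'E'
from h import *
np.set_printoptions(precision=1,suppress=True)
print(read_state())
for c in ["scene","top"]:
    im,d=camera(c);cv2.imwrite(f"pics/{c}0.png",im);np.save(f"{c}.npy",d)
    print(c,camera_params(c))
    for n in ["plate_clip","plate_center","plate_foot","rack","foot_band","holder","buffer_bottle","bench_timer","foil_pouch","tips"]:
        print(n,[(round(r["conf"],2),w(c,r["at"])) for r in place_of(c,n)])
E
```

```text
pics
{'clock': 0.0, 'joints': array([-1.2,  0.3,  1.5,  0. ,  1.3, -0.1]), 'qd': array([-0., -0.,  0., -0.,  0., -0.]), 'effort': array([ -0. , -53.2, -35.3,   0.1,   0. ,  -0. ]), 'eef_pos': array([ 245.5, -491.9,  204.9]), 'eef_rot': array([3.1, 1.6, 2. ]), 'wrist_force': array([-0. , -0.6,  0.3]), 'moment': array([-0., -0.,  0.]), 'finger_gap': 93.5691394340435}
scene {'fx': 489.3273072267646, 'fy': 489.3273072267646, 'cx': 324.21807830159, 'cy': 200.50945042493487, 'T': array([[  -0.8,   -0.4,    0.4,  -59.5],
       [  -0.6,    0.5,   -0.6,  670.2],
       [   0. ,   -0.7,   -0.7, 1084.1],
       [   0. ,    0. ,    0. ,    1. ]])}
plate_clip [(0.77, array([490.2,  99.8, 155.7])), (0.69, array([606.6, 120.7, 112.3])), (0.61, array([379.8,  74.3, 110.9]))]
plate_center [(0.55, array([491.7, 100.1,  87.2])), (0.48, array([380.6,  73.6,  59.5]))]
plate_foot [(0.75, array([375.9,  76.1,  -2.5])), (0.65, array([606.7, 121.1,   1.8])), (0.56, array([500.4, 100.5,   8.1]))]
rack [(0.74, array([ 482.7, -218.3,    3.2])), (0.44, array([496.8,  99.4,   9.9]))]
foot_band [(0.64, array([ 49
[... 585 characters left out ...]
02.2, 149. ])), (0.47, array([604.5, 120.2, 103.9])), (0.42, array([378. ,  72.7, 109.3]))]
plate_center [(0.7, array([375. ,  71.4,  57.9])), (0.65, array([606.9, 126.3,  57.6])), (0.51, array([494.3, 102.9,  81.9])), (0.2, array([ 491.8, -228.8,    7.8]))]
plate_foot [(0.68, array([377.1,  71.3,  -2.4])), (0.52, array([498.6, 101.9,  12.1]))]
rack [(0.72, array([ 481. , -224.8,    1.6]))]
foot_band [(0.64, array([ 493.6, -226.7,    7.9]))]
holder [(0.96, array([490.7, 103.8,   3.3]))]
buffer_bottle [(0.68, array([ 470.3, -542.2,   -3.1])), (0.52, array([ 770.6, -262.1,   -0.5]))]
bench_timer [(0.94, array([ 332.3, -400.8,    1. ]))]
foil_pouch [(0.61, array([704.4,   1.2,  -3.1]))]
tips []
```

View pics/scene0.png

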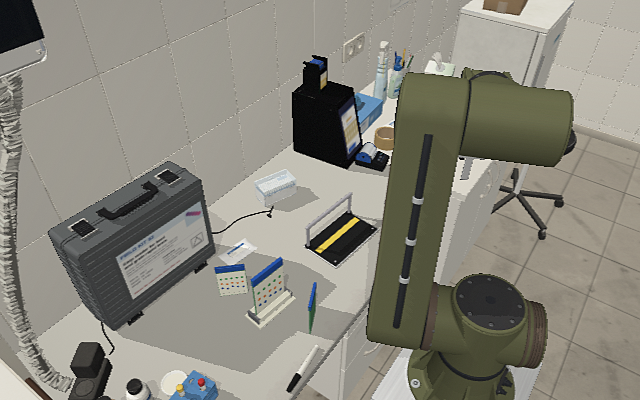

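View pics/top0.png

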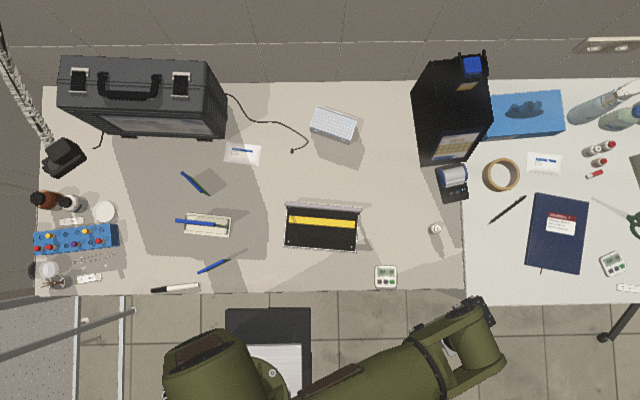

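The largest plate stands in the holder (top view, clip at ~(200,222)); the two smaller look-alikes are at (195,183) and (213,266). The rack is at (320,228) with its rail on the far side. Next I measure the yaws.

```bash
cat > m.py <<'E'
from h import *
np.set_printoptions(precision=1,suppress=True)
def line(Q,l):
    c=np.median(Q,0);U=np.linalg.svd((Q-Q.mean(0))[:,:2],full_matrices=False)[2]
    a=U[0]*np.sign(U[0][1]);n=np.array([a[1],-a[0]])
    s=(Q[:,:2]-c[:2])@a;lo,hi=np.percentile(s,[1,99]);e=(Q[:,:2]-c[:2])@n
    m=c[:2]+a*(lo+hi)/2+n*np.median(e)
    print(l,len(Q),"mid",m,"z",np.percentile(Q[:,2],[5,50,95]),"len",hi-lo,"yaw deg",np.degrees(np.arctan2(-a[0],a[1])),"e",np.percentile(e,[5,95]))
for c in ["scene","top"]:
    im=cv2.imread(f"pics/{c}0.png");d=np.load(f"{c}.npy");P=cloud(c,d)
    hsv=cv2.cvtColor(im,cv2.COLOR_BGR2HSV)
    blue=(hsv[...,0]>100)&(hsv[...,0]<125)&(hsv[...,1]>120)
    x,y,z=P[...,0],P[...,1],P[...,2]
    ok=d>0
    line(P[ok&blue&(abs(x-491)<35)&(abs(y-101)<65)&(z>125)],c+" clip")
    line(P[ok&blue&(abs(x-491)<35)&(abs(y-101)<65)&(z>157)],c+" cliptop")
    line(P[ok&(abs(x-491)<60)&(abs(y-101)<85)&(z>24)&(z<36)],c+" holder")
    line(P[ok&(abs(x-530)<50)&(abs(y+222)<100)&(z>75)&(z<100)],c+" rail")
    yel=(hsv[...,0]>20)&(hsv[...,0]<35)&(hsv[...,1]>150)
    line(P[ok&yel&(abs(x-490)<50)&(abs(y+222)<130)],c+" band")
    blk=(hsv[...,2]<60)
    line(P[ok&(abs(x-480)<90)&(abs(y+222)<130)&(abs(z-6)<6)&(blk|yel)],c+" rubber")
E
python3 m.py
```

```text
scene clip 291 mid [488.5 105.5] z [144.5 160.1 166.2] len 95.10320108051579 yaw deg -7.1589647103218805 e [-3.  6.]
scene cliptop 170 mid [489.8 105.1] z [158.4 163.4 166.6] len 95.11346210179309 yaw deg -7.123706170212819 e [-4.2  5.3]
scene holder 426 mid [481.4 104.9] z [25.7 31.6 34.9] len 121.58408813390835 yaw deg -11.936366440466388 e [-10.4  22.8]
scene rail 230 mid [ 527.9 -221.9] z [85.1 92.5 97.1] len 196.05876784324107 yaw deg -5.947890154920563 e [-4.4  5.9]
scene band 320 mid [ 495.4 -224.3] z [ 5.1  9.  13. ] len 186.59367763245365 yaw deg -5.980158431919649 e [-10.2  10.5]
scene rubber 1710 mid [ 477.5 -221.8] z [ 4.4  8.4 11.4] len 199.97968940991146 yaw deg -5.608315633262797 e [-51.7  56.9]
top clip 125 mid [493.1 101.7] z [156.9 160.7 165.2] len 97.66696592358488 yaw deg -7.3686937487367326 e [-3.5  3.5]
top cliptop 117 mid [493.2 102. ] z [158.1 161.  165.3] len 97.08185331910605 yaw deg -7.34012008719841 e [-3.5  3.6]
top holder 476 mid [488.7 102.5] z [25.4 29.7 33.9] len 119.84341984831161 yaw deg -6.221665692335974 e [-15.2  23.4]
top rail 321 mid [ 533.1 -222.3] z [84.9 90.4 94.4] len 194.1926947007867 yaw deg -5.927971987377099 e [-5.4  5.1]
top band 491 mid [ 496.9 -224.3] z [ 1.   5.9 10.5] len 186.62122824419913 yaw deg -5.93914183010031 e [-9.7  9.5]
top rubber 2354 mid [ 474.1 -221.5] z [ 1.6  5.9 10.2] len 195.165597935233 yaw deg -5.868962534889301 e [-46.   51.3]
```

```bash
cat > go.py <<'E'
from h import *
from scipy.spatial.transform import Rotation as R
np.set_printoptions(precision=4,suppress=True)
def Rs(yawdeg,tilt,sgn):
    y=np.radians(yawdeg);t=np.radians(tilt)
    B=R.from_euler('ZY',[y,t]).as_matrix() # plate axes
    x=-B[:,2];z=sgn*B[:,0];return np.c_[x,np.cross(z,x),z]
def go(pos,yaw,tilt,sgn=None,cur=None):
    s=read_state();C=R.from_euler('xyz',s["eef_rot"]).as_matrix() 
    p=np.array(s["eef_pos"])
    best=None
    for g in ([sgn] if sgn else [1,-1]):
        T=Rs(yaw,tilt,g);rv=R.from_matrix(C.T@T).as_rotvec()
        print("sgn",g,"rotvec",rv,np.degrees(np.linalg.norm(rv)),"shift tool at cur",C.T@(np.array(pos)-p)/1000,"in target axes",T.T@(np.array(pos)-p)/1000)
    print("pos",p,"t",s["clock"],"gap",s["finger_gap"],"F",s["wrist_force"],"j",s["joints"]); print("C",C)
E
python3 -c "
from go import *
go([492,103,205],-7.2,0)
for c in ['top']: 
  im,d=camera(c)
"
```

```text
sgn 1 rotvec [-0.9823 -0.     -0.    ] 56.283371300664115 shift tool at cur [ 0.0005  0.4862 -0.4225] in target axes [0.0004 0.6213 0.1699]
sgn -1 rotvec [ 2.1593 -0.      0.    ] 123.71662870578311 shift tool at cur [ 0.0005  0.4862 -0.4225] in target axes [ 0.0004 -0.6213 -0.1699]
pos [ 245.535  -492.1408  205.4483] t 1.1 gap 93.92701781724506 F [ 0.1672 -0.0786 -0.4125] j [-1.1746  0.2999  1.521   0.      1.3207 -0.0666]
C [[ 0.      0.8948  0.4465]
 [ 0.      0.4465 -0.8948]
 [-1.      0.     -0.    ]]
```

Call:
{"api": "play_rows", "payload": {"motion": [-0.123,0,0,0,0,0,-1,-0.123,0,0,0,0,0,-1,-0.123,0,0,0,0,0,-1,-0.123,0,0,0,0,0,-1,-0.123,0,0,0,0,0,-1,-0.123,0,0,0,0,0,-1,-0.123,0,0,0,0,0,-1,-0.121,0,0,0,0,0,-1]}}

```text
clock: 1.95
eef_pos: [245.5, -492.1, 205.5]
eef_rot: [0.619, 1.571, 0.53]
wrist_force: [-0.1, 0.6, -0.4]
finger_gap: 94.0
```

Call:
{"api": "play_rows", "payload": {"motion": [0,0,0,0,0.04,0.011,-1,0,0,0,0,0.04,0.011,-1,0,0,0,0,0.04,0.011,-1,0,0,0,0,0.04,0.011,-1,0,0,0,0,0.04,0.011,-1,0,0,0,0,0.04,0.011,-1,0,0,0,0,0.04,0.011,-1,0,0,0,0,0.04,0.011,-1,0,0,0,0,0.04,0.011,-1,0,0,0,0,0.04,0.011,-1,0,0,0,0,0.04,0.011,-1,0,0,0,0,0.04,0.011,-1,0,0,0,0,0.04,0.011,-1,0,0,0,0,0.04,0.011,-1,0,0,0,0,0.04,0.011,-1]}}

```text
clock: 3.45
eef_pos: [465.9, 111.7, 206.8]
eef_rot: [-0.153, 1.564, -0.243]
wrist_force: [-0.2, -1.0, -0.4]
finger_gap: 94.2
```

```bash
python3 -c "
from go import *
go([492,103,205],-7.2,0,1)
for c in ['scene','top']: 
  im,d=camera(c);cv2.imwrite(f'pics/{c}1.png',im)
  print([(r['conf'],w(c,r['at'])) for r in place_of(c,'plate_clip')])
"
```

```text
sgn 1 rotvec [0.0355 0.0065 0.0009] 2.0676514229671445 shift tool at cur [ 0.002  -0.0063  0.0268] in target axes [ 0.0018 -0.0054  0.027 ]
pos [465.9084 111.7181 206.8341] t 3.45 gap 94.16217943963507 F [-0.1918 -0.993  -0.441 ] j [ 0.1603  0.1366  1.7166 -0.0027  1.2823  0.2513]
C [[ 0.0064  0.0901  0.9959]
 [-0.0016  0.9959 -0.0901]
 [-1.     -0.001   0.0065]]
[(0.72, array([605.168 , 120.7166, 109.7454])), (0.59, array([494.5136, 100.6188, 154.7516])), (0.55, array([376.8576,  72.8767, 108.0813]))]
[(0.52, array([493.5983,  99.707 , 148.8886])), (0.47, array([601.6755, 121.2965, 103.1707])), (0.46, array([376.5875,  71.3524, 105.2785]))]
```

Call:
{"api": "play_rows", "payload": {"motion": [0.0355,0.0065,0.001,0.002,-0.0075,0.028,-1,0,0,0,0,0,0,-1]}}

```text
clock: 3.85
eef_pos: [492.8, 98.1, 204.9]
eef_rot: [-2.587, 1.57, -2.713]
wrist_force: [-0.3, 0.4, -0.6]
finger_gap: 93.8
```

```bash
python3 -c "
from go import *
go([493,101.5,133],-7.2,0,1)
im,d=camera('scene');cv2.imwrite('pics/scene2.png',im[200:360,150:400].repeat(3,0).repeat(3,1))
"
```

```text
sgn 1 rotvec [-0.0006 -0.0009  0.0005] 0.06794501831716608 shift tool at cur [ 0.0719  0.0034 -0.0002] in target axes [ 0.0719  0.0034 -0.0002]
pos [492.7939  98.1208 204.8664] t 3.85 gap 93.79495241666251 F [-0.2736  0.3945 -0.5975] j [ 0.1238  0.195   1.6531 -0.0003  1.2944  0.2502]
C [[-0.0009  0.126   0.992 ]
 [-0.0004  0.992  -0.126 ]
 [-1.     -0.0005 -0.0009]]
```

View pics/scene2.png

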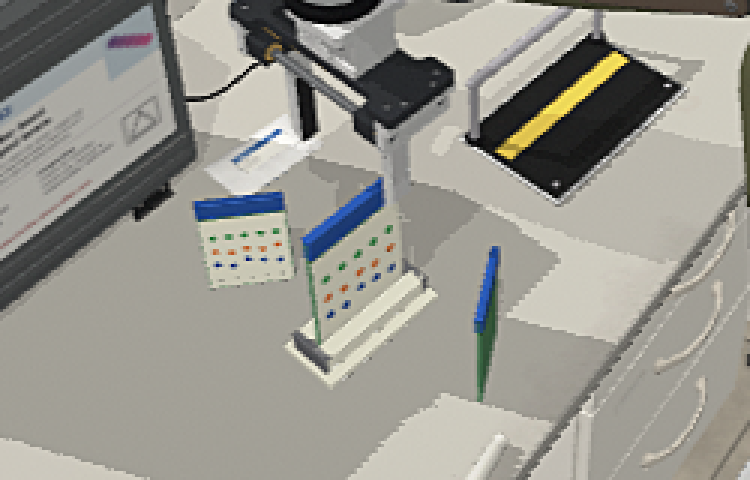

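The gripper straddles the holder plate's clip: in the enlarged picture the clip is at (345,220) and the fingers are at (300,100) and (395,150). Now I descend and grip gently.

Call:
{"api": "play_rows", "payload": {"motion": [0,0,0,0.024,0.0034,0,-1,0,0,0,0.024,0,0,-1,0,0,0,0.02,0,0,-1,0,0,0,0.004,0,0,-1,0,0,0,0,0,0,-1]}}

```text
clock: 4.4
eef_pos: [490.0, 98.1, 133.1]
eef_rot: [0.079, 1.569, -0.05]
wrist_force: [-1.3, 0.3, 0.5]
finger_gap: 94.1
```

Call:
{"api": "play_rows", "payload": {"motion": [0,0,0,0,0,0,1,0,0,0,0,0,0,1,0,0,0,0,0,0,1,0,0,0,0,0,0,1,0,0,0,0,0,0,1,0,0,0,0,0,0,1,0,0,0,0,0,0,1,0,0,0,0,0,0,1,0,0,0,0,0,0,1,0,0,0,0,0,0,1], "newtons": 25}}

```text
clock: 5.4
eef_pos: [491.0, 97.8, 136.9]
eef_rot: [0.207, 1.564, 0.078]
wrist_force: [-0.2, -0.6, -0.2]
finger_gap: 17.4
```

```bash
python3 -c "
from go import *
go([493,101.5,133],-7.2,0,1)
im,d=camera('scene');cv2.imwrite('pics/scene3.png',im[200:360,150:400].repeat(3,0).repeat(3,1))
"
```

```text
sgn 1 rotvec [-0.0038  0.0067 -0.0014] 0.4495961760439545 shift tool at cur [0.0039 0.0039 0.0014] in target axes [0.0039 0.0039 0.0015]
pos [491.0339  97.8238 136.8861] t 5.4 gap 17.368842491559725 F [-0.2058 -0.5522 -0.2178] j [ 0.1237  0.2572  1.7442 -0.0003  1.1334  0.2532]
C [[ 0.0069  0.129   0.9916]
 [ 0.0005  0.9916 -0.1291]
 [-1.      0.0014  0.0067]]
```

View pics/scene3.png

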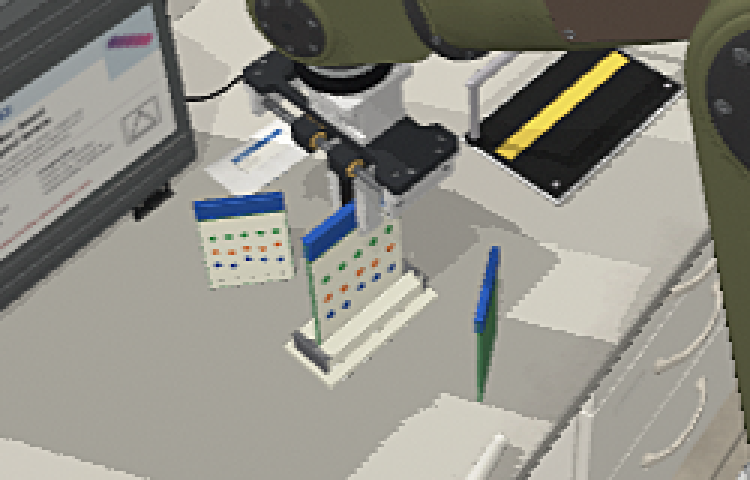

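Call:
{"api": "play_rows", "payload": {"motion": [-0.004,0.007,-0.001,0.005,0.004,0.001,0.6,0,0,0,0.001,0,0,0.6,0,0,0,0,0,0,1,0,0,0,0,0,0,1,0,0,0,0,0,0,1,0,0,0,0,0,0,1,0,0,0,0,0,0,1], "newtons": 25}}

```text
clock: 6.15
eef_pos: [492.7, 102.1, 130.1]
eef_rot: [2.967, 1.57, 2.842]
wrist_force: [-0.1, 0.7, -1.2]
finger_gap: 9.5
```

```bash
python3 -c "
from go import *
go([493,101.5,133],-7.2,0,1)
im,d=camera('scene');cv2.imwrite('pics/scene4.png',im[200:360,150:400].repeat(3,0).repeat(3,1))
"
```

```text
sgn 1 rotvec [ 0.0008 -0.0013 -0.0002] 0.08591876943533591 shift tool at cur [-0.0029 -0.0005  0.0004] in target axes [-0.0029 -0.0005  0.0004]
pos [492.6591 102.0525 130.1268] t 6.15 gap 9.476473328563175 F [-0.0784  0.7092 -1.2412] j [0.1312 0.2752 1.7384 0.0006 1.1292 0.2558]
C [[-0.0012  0.1246  0.9922]
 [ 0.0004  0.9922 -0.1246]
 [-1.      0.0002 -0.0013]]
```

View pics/scene4.png

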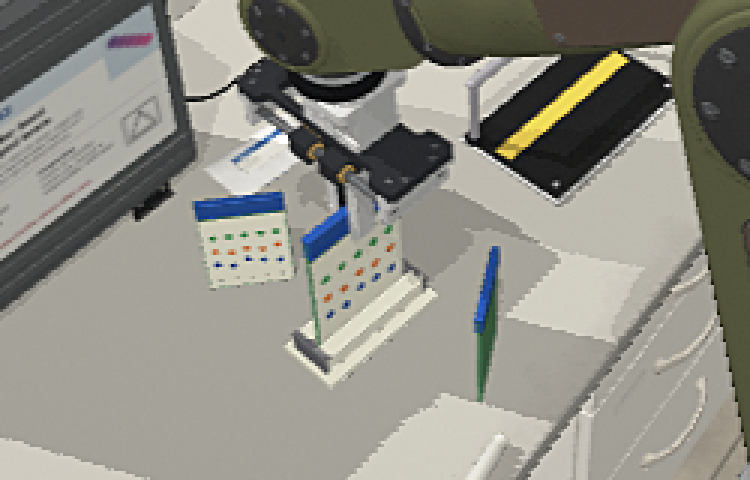

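Gap 9.5 mm matches the 10 mm clip. Lifting straight up.

Call:
{"api": "play_rows", "payload": {"motion": [0,0,0,0,0,0,1,0,0,0,-0.01,0,0,1,0,0,0,-0.015,0,0,1,0,0,0,-0.02,0,0,1,0,0,0,-0.02,0,0,1,0,0,0,-0.02,0,0,1,0,0,0,-0.02,0,0,1,0,0,0,-0.02,0,0,1,0,0,0,-0.015,0,0,1,0,0,0,-0.005,0,0,1,0,0,0,0,0,0,1], "newtons": 35}}

```text
clock: 7.3
eef_pos: [491.3, 101.6, 285.2]
eef_rot: [-3.022, 1.568, 3.136]
wrist_force: [-0.2, 0.2, -3.2]
finger_gap: 9.7
```

```bash
python3 -c "
from go import *
go([500,-220,290],-5.94,0,1)
im,d=camera('scene');cv2.imwrite('pics/scene5.png',im[150:360,150:400].repeat(3,0).repeat(3,1)[:600])
"
```

```text
sgn 1 rotvec [-0.0217 -0.0025  0.0003] 1.253157671139907 shift tool at cur [-0.0048 -0.318   0.0488] in target axes [-0.0048 -0.319   0.0419]
pos [491.3039 101.5971 285.1833] t 7.3 gap 9.738236468311236 F [-0.1878  0.1993 -3.2199] j [0.1307 0.1415 1.5292 0.0003 1.4734 0.2561]
C [[-0.0025  0.1251  0.9921]
 [ 0.      0.9921 -0.1251]
 [-1.     -0.0003 -0.0025]]
```

View pics/scene5.png

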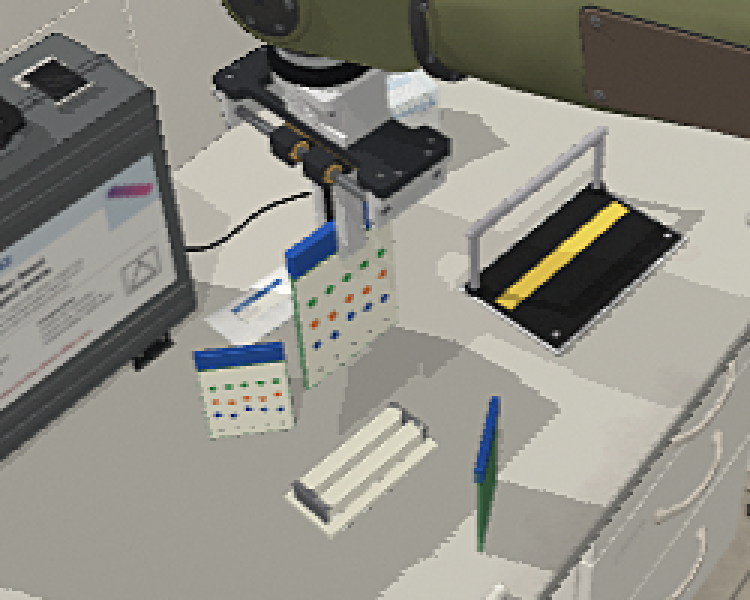

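Call:
{"api": "play_rows", "payload": {"motion": [-0.0217,-0.0025,0,-0.005,-0.015,0.004,1,0,0,0,0,-0.03,0.004,1,0,0,0,0,-0.03,0.004,1,0,0,0,0,-0.03,0.004,1,0,0,0,0,-0.03,0.004,1,0,0,0,0,-0.03,0.004,1,0,0,0,0,-0.03,0.004,1,0,0,0,0,-0.03,0.004,1,0,0,0,0,-0.03,0.004,1,0,0,0,0,-0.03,0.004,1,0,0,0,0,-0.015,0,1,0,0,0,0,-0.005,0,1,0,0,0,0,0,0,1]}}

```text
clock: 8.65
eef_pos: [495.7, -216.2, 277.0]
eef_rot: [2.991, 1.551, 2.891]
wrist_force: [0.3, 0.8, -2.0]
finger_gap: 10.2
```

```bash
cat >> go.py <<'E'
def tgt(foot,yaw,tilt,L=120):
    B=R.from_euler('ZY',[np.radians(yaw),np.radians(tilt)]).as_matrix()
    return np.array(foot)-2.5*B[:,0]+L*B[:,2]
E
python3 -c "
from go import *
t=tgt([495,-223.5,110],-5.94,17.5);print(t)
go(t,-5.94,17.5,1)
"
```

```text
[ 528.5195 -226.9876  225.1978]
sgn 1 rotvec [ 0.0036  0.2855 -0.0025] 16.358301631837506 shift tool at cur [ 0.051  -0.0076  0.0347] in target axes [ 0.0392 -0.0073  0.0477]
pos [ 495.7298 -216.2333  276.9527] t 8.65 gap 10.202182425308717 F [ 0.3391  0.8051 -1.9724] j [-0.4768  0.2471  1.4228 -0.0045  1.4913 -0.3758]
C [[-0.0195  0.1004  0.9948]
 [ 0.005   0.9949 -0.1003]
 [-0.9998  0.003  -0.02  ]]
```

Call:
{"api": "play_rows", "payload": {"motion": [0,0.03,0,0,0,0.005,1,0,0.05,0,0,-0.002,0.006,1,0,0.05,0,0,-0.002,0.006,1,0,0.05,0,0,-0.002,0.006,1,0,0.05,0,0,-0.001,0.006,1,0,0.03,0,0,0,0.006,1,0,0.02,0,0,0,0.003,1,0,0,0,0,0,0,1]}}

```text
clock: 9.45
eef_pos: [534.9, -217.4, 271.5]
eef_rot: [3.131, 1.261, 3.039]
wrist_force: [0.6, -0.5, -2.1]
finger_gap: 10.0
```

```bash
python3 -c "
from go import *
t=tgt([495,-223.5,60],-5.94,17.5);print(t)
go(t,-5.94,17.5,1)
for c in ['scene','top']: 
  im,d=camera(c);cv2.imwrite(f'pics/{c}6.png',im);np.save(c+'6.npy',d)
"
```

```text
[ 528.5195 -226.9876  175.1978]
sgn 1 rotvec [ 0.0119 -0.0048  0.0004] 0.7383444525387078 shift tool at cur [ 0.0933 -0.0105  0.0242] in target axes [ 0.0934 -0.0102  0.0238]
pos [ 534.9086 -217.3858  271.4793] t 9.45 gap 9.95833405040724 F [ 0.6244 -0.471  -2.0604] j [-0.4065  0.52    1.0939 -0.0946  1.8235 -0.3249]
C [[-0.3037  0.092   0.9483]
 [ 0.0311  0.9958 -0.0867]
 [-0.9523  0.0032 -0.3053]]
```

View pics/scene6.png

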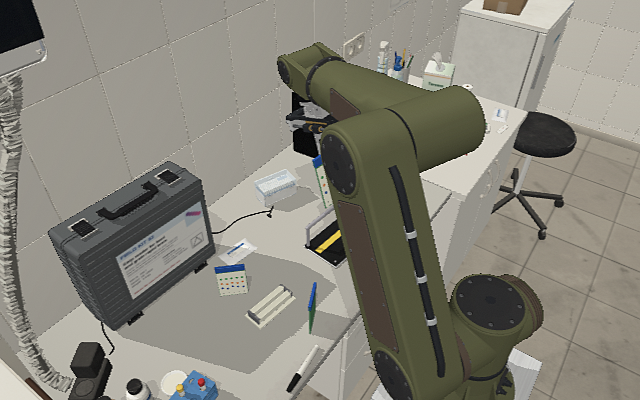

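View pics/top6.png

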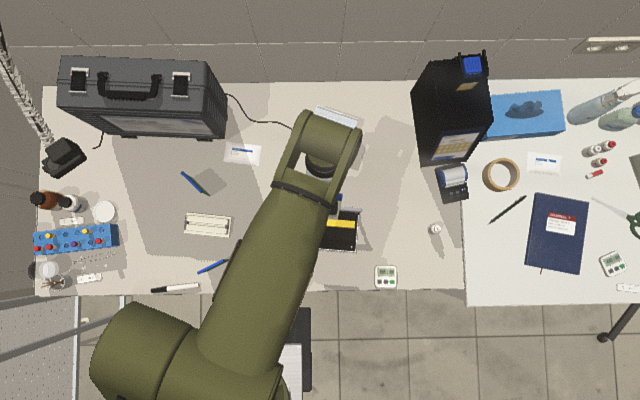

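Call:
{"api": "play_rows", "payload": {"motion": [0.006,-0.005,0,0.012,-0.005,-0.002,1,0.006,0,0,0.015,-0.005,0.003,1,0,0,0,0.015,0,0.005,1,0,0,0,0.01,0,0.003,1,0,0,0,0,0,0,1]}}

```text
clock: 10.05
eef_pos: [525.5, -226.8, 221.1]
eef_rot: [-3.133, 1.275, 3.045]
wrist_force: [-0.4, 0.2, -2.5]
finger_gap: 9.9
```

```bash
python3 -c "
from go import *
t=tgt([496.5,-223.5,40],-5.94,17.5);print(t)
go(t,-5.94,17.5,1)
"
```

```text
[ 530.0195 -226.9876  155.1978]
sgn 1 rotvec [-0.0018  0.0098  0.0019] 0.5790919610135395 shift tool at cur [0.0617 0.0004 0.0235] in target axes [0.0615 0.0002 0.0241]
pos [ 525.4837 -226.7571  221.0682] t 10.05 gap 9.897280151761759 F [-0.4217  0.2409 -2.5325] j [-0.4267  0.5205  1.2048 -0.0952  1.6963 -0.3202]
C [[-0.29    0.1046  0.9513]
 [ 0.0282  0.9945 -0.1007]
 [-0.9566 -0.0024 -0.2914]]
```

Call:
{"api": "play_rows", "payload": {"motion": [-0.002,0.01,0.002,0.012,0,0.006,1,0,0,0,0.015,0,0.006,1,0,0,0,0.015,0,0.005,1,0,0,0,0.012,0,0.004,1,0,0,0,0.005,0,0.002,1,0,0,0,0,0,0,1]}}

```text
clock: 10.65
eef_pos: [531.1, -227.2, 156.0]
eef_rot: [-3.14, 1.267, 3.04]
wrist_force: [-1.0, -0.2, -3.1]
finger_gap: 10.0
```

```bash
python3 -c "
from go import *
t=tgt([496.5,-223.5,15],-5.94,17.5);print(t)
go(t,-5.94,17.5,1)
im,d=camera('scene');cv2.imwrite('pics/scene7.png',im[120:280,230:430].repeat(3,0).repeat(3,1))
im,d=camera('top');cv2.imwrite('pics/top7.png',im[100:300,220:420].repeat(3,0).repeat(3,1))
"
```

```text
[ 530.0195 -226.9876  130.1978]
sgn 1 rotvec [0.0006 0.0019 0.0007] 0.12024277839237305 shift tool at cur [0.025  0.0001 0.0067] in target axes [0.025  0.0001 0.0067]
pos [ 531.1017 -227.237   156.0298] t 10.65 gap 10.00338441325644 F [-1.024  -0.2489 -3.0766] j [-0.4233  0.5858  1.2588 -0.0948  1.5858 -0.308 ]
C [[-0.2974  0.1027  0.9492]
 [ 0.0302  0.9947 -0.0981]
 [-0.9543 -0.0005 -0.2989]]
```

View pics/scene7.png

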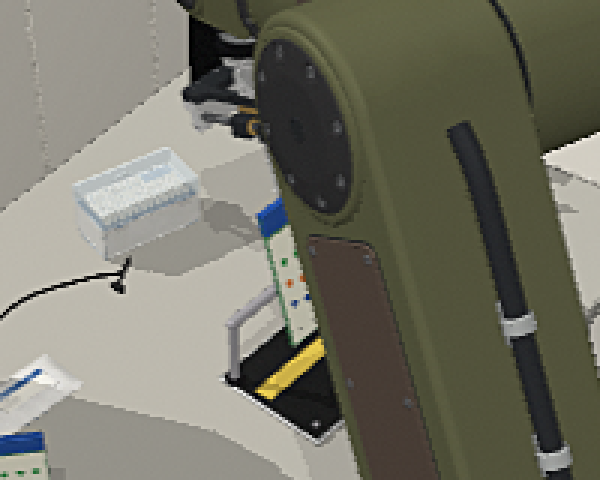

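View pics/top7.png

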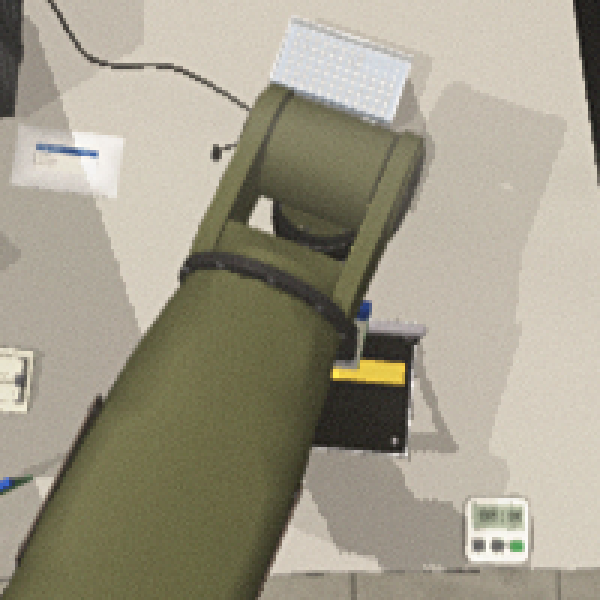

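Call:
{"api": "play_rows", "payload": {"motion": [0,0.002,0,0.008,0,0.002,1,0,0,0,0.01,0,0.002,1,0,0,0,0.006,0,0.002,1,0,0,0,0.002,0,0,1,0,0,0,0,0,0,1]}}

```text
clock: 11.25
eef_pos: [529.5, -227.4, 129.2]
eef_rot: [-3.136, 1.268, 3.044]
wrist_force: [-0.7, -0.8, -1.9]
finger_gap: 9.5
```

```bash
python3 -c "
from go import *
t=tgt([496.5,-223.5,6],-5.94,17.5);print(t)
go(t,-5.94,17.5,1)
s=read_state()
C=R.from_euler('xyz',s['eef_rot']).as_matrix();p=s['eef_pos']
bz=-C[:,0];bx=C[:,2];by=np.cross(bz,bx)
print('foot',p-120*bz+2.5*bx)
k=camera_params('scene');T=np.array(k['T'])
def px(q):
  c=T[:3,:3].T@(q-T[:3,3]);return np.array([k['fx']*c[0]/c[2]+k['cx'],k['fy']*c[1]/c[2]+k['cy']])
for dx in(-2.5,2.5):
  q=p-120*bz+dx*bx+50*by;print('corner',dx,px(q),'crop',(px(q)-[290,170])*6)
print('clip top corner',(px(p+32*bz+50*by-5*bx)-[290,170])*6)
a=np.array([np.sin(np.radians(5.94)),np.cos(np.radians(5.94)),0])
print('band end',(px(np.array([496.5,-223.5,6])+95*a)-[290,170])*6)
im,d=camera('scene');cv2.imwrite('pics/scene8.png',im[170:270,290:390].repeat(6,0).repeat(6,1))
"
```

```text
[ 530.0195 -226.9876  121.1978]
sgn 1 rotvec [0.0003 0.0028 0.0017] 0.18972861826851264 shift tool at cur [0.0075 0.0005 0.0029] in target axes [0.0075 0.0004 0.0029]
pos [ 529.4822 -227.3791  129.2224] t 11.25 gap 9.477270543897797 F [-0.6842 -0.7505 -1.8796] j [-0.4243  0.6064  1.2907 -0.0958  1.5322 -0.3036]
C [[-0.2966  0.1027  0.9495]
 [ 0.0291  0.9947 -0.0985]
 [-0.9546 -0.0015 -0.298 ]]
foot [ 496.2649 -224.1284   13.9302]
corner -2.5 [328.0095 242.331 ] crop [228.0568 433.9861]
corner 2.5 [326.79   241.9053] crop [220.74   431.4321]
clip top corner [164.3397 177.9615]
band end [160.0065 492.74  ]
```

View pics/scene8.png

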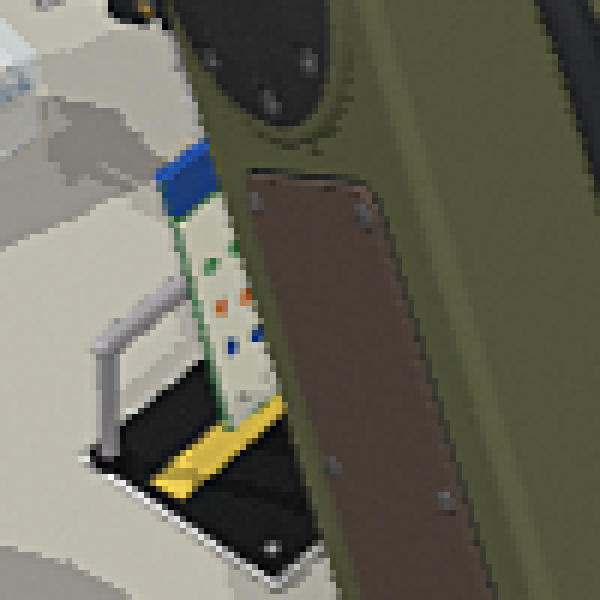

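The picture agrees with prediction: plate corner at (230,428) against (228,434) predicted, band end at (167,487) against (160,493), with the same small bias in both. Now the last slow descent to contact.

Call:
{"api": "play_rows", "payload": {"motion": [0,0.002,0.001,0.003,0,0.001,1,0,0,0,0.003,0,0.001,1,0,0,0,0,0,0,1]}}

```text
clock: 11.6
eef_pos: [529.9, -227.6, 123.1]
eef_rot: [-3.139, 1.267, 3.041]
wrist_force: [-0.5, 0.1, -2.8]
finger_gap: 9.4
```

```bash
cat > f.py <<'E'
from go import *
go(tgt([496.5,-223.5,6],-5.94,17.5),-5.94,17.5,1)
s=read_state()
C=R.from_euler('xyz',s['eef_rot']).as_matrix();p=s['eef_pos']
print('foot',p+120*C[:,0]+2.5*C[:,2],'M',s['moment'],'tilt',np.degrees(np.arccos(-C[2,0])))
E
python3 f.py
```

```text
sgn 1 rotvec [0.0002 0.0018 0.001 ] 0.11976625616468918 shift tool at cur [0.0018 0.0006 0.0006] in target axes [0.0018 0.0006 0.0006]
pos [ 529.943  -227.5516  123.1116] t 11.6 gap 9.408390191573972 F [-0.461   0.1278 -2.8426] j [-0.4244  0.6143  1.2933 -0.0954  1.5229 -0.3026]
C [[-0.2975  0.103   0.9492]
 [ 0.0299  0.9947 -0.0986]
 [-0.9543 -0.0009 -0.299 ]]
foot [ 496.6208 -224.2044    7.8524] M [-0.0987 -0.3368 -0.0518] tilt 17.395327814431873
```

Call:
{"api": "play_rows", "payload": {"motion": [0,0.001,0.001,0.0015,0,0.0005,1,0,0,0,0.001,0,0,1,0,0,0,0,0,0,1]}}

```text
clock: 11.9
eef_pos: [530.2, -227.6, 121.4]
eef_rot: [-3.14, 1.268, 3.039]
wrist_force: [-0.4, 1.0, -1.7]
finger_gap: 10.1
```

```bash
python3 f.py
```

```text
sgn 1 rotvec [0.0001 0.0024 0.0004] 0.14052428037558007 shift tool at cur [ 0.0002  0.0006 -0.0002] in target axes [ 0.0002  0.0006 -0.0002]
pos [ 530.168  -227.6443  121.3701] t 11.9 gap 10.066668843878196 F [-0.3629  1.0478 -1.7068] j [-0.4247  0.6162  1.2943 -0.0948  1.5196 -0.3025]
C [[-0.2968  0.1033  0.9493]
 [ 0.0305  0.9947 -0.0987]
 [-0.9544 -0.0004 -0.2984]]
foot [ 496.9202 -224.2346    6.0913] M [ 0.0453 -0.2413 -0.0455] tilt 17.36166006892339
```

Probably near contact. Pressing down a little more.

Call:
{"api": "play_rows", "payload": {"motion": [0,0,0,0.0015,0,0.0003,1,0,0,0,0.001,0,0,1,0,0,0,0,0,0,1]}}

```text
clock: 12.2
eef_pos: [530.4, -227.8, 121.4]
eef_rot: [-3.137, 1.27, 3.043]
wrist_force: [-0.2, 0.4, -1.8]
finger_gap: 9.7
```

```bash
python3 f.py
```

```text
sgn 1 rotvec [-0.0002  0.0051  0.0014] 0.3035049880312359 shift tool at cur [ 0.0003  0.0008 -0.0004] in target axes [ 0.0003  0.0008 -0.0004]
pos [ 530.3746 -227.7979  121.3876] t 12.2 gap 9.691606242093135 F [-0.1681  0.3553 -1.8319] j [-0.4247  0.6149  1.2958 -0.095   1.5165 -0.3022]
C [[-0.2944  0.1033  0.9501]
 [ 0.0292  0.9947 -0.099 ]
 [-0.9552 -0.0014 -0.2958]]
foot [ 497.4234 -224.5381    6.0193] M [ 0.0572 -0.0686  0.0561] tilt 17.207560203509555
```

Call:
{"api": "play_rows", "payload": {"motion": [0,0.015,0,0.001,0,0.0018,1,0,0.015,0,0.001,0,0.0018,1,0,0.01,0,0.001,0,0.0012,1,0,0,0,0.001,0,0,1]}}

```text
clock: 12.6
eef_pos: [534.5, -228.6, 119.5]
eef_rot: [-3.132, 1.229, 3.047]
wrist_force: [-0.2, 1.2, 10.8]
finger_gap: 9.7
```

```bash
python3 f.py;python3 -c "
from h import *
im,d=camera('scene');cv2.imwrite('pics/scene9.png',im[170:270,290:390].repeat(6,0).repeat(6,1))"
```

```text
sgn 1 rotvec [-0.0009 -0.0361  0.0029] 2.074056286785959 shift tool at cur [-0.0001  0.0011 -0.005 ] in target axes [-0.0002  0.0011 -0.0049]
pos [ 534.5234 -228.5712  119.4796] t 12.6 gap 9.69527687239776 F [-0.2336  1.1968 10.8044] j [-0.4176  0.6517  1.2498 -0.1064  1.5653 -0.2954]
C [[-0.3334  0.1034  0.9371]
 [ 0.0318  0.9946 -0.0985]
 [-0.9422 -0.003  -0.3349]]
foot [ 496.8576 -225.0024    5.5726] M [ 0.2825  0.7473 -0.1229] tilt 19.567454572333723
```

View pics/scene9.png

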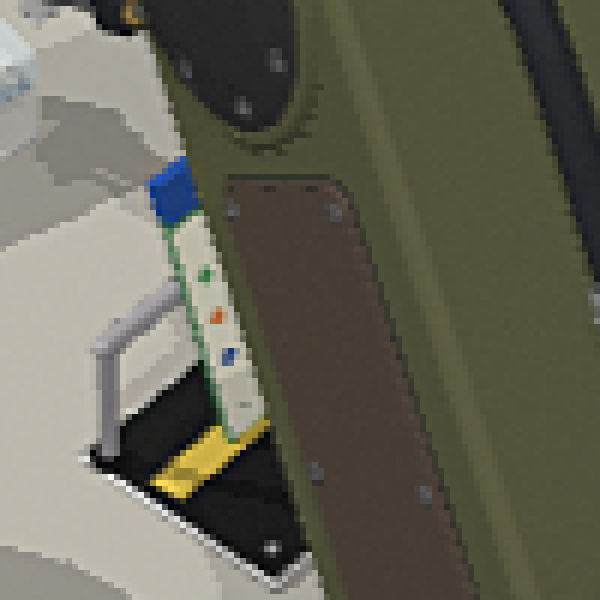

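Contact is firm (about 13 N) with the foot on the band. Relaxing, then opening partway.

Call:
{"api": "play_rows", "payload": {"motion": [0,0,0,-0.0003,0,0,1,0,0,0,0,0,0,1]}}

```text
clock: 12.85
eef_pos: [534.4, -228.5, 119.7]
eef_rot: [-3.133, 1.228, 3.046]
wrist_force: [-0.3, 1.5, 2.6]
finger_gap: 10.3
```

Call:
{"api": "play_rows", "payload": {"motion": [0,0,0,0,0,0,0.7,0,0,0,0,0,0,0.6,0,0,0,0,0,0,0.5,0,0,0,0,0,0,0.4,0,0,0,0,0,0,0.3,0,0,0,0,0,0,0.3]}}

```text
clock: 13.45
eef_pos: [534.7, -228.7, 118.8]
eef_rot: [-3.133, 1.227, 3.046]
wrist_force: [-1.4, 0.1, 0.7]
finger_gap: 32.6
```

```bash
python3 f.py;python3 -c "
from h import *
im,d=camera('scene');cv2.imwrite('pics/scene10.png',im[170:270,290:390].repeat(6,0).repeat(6,1))"
```

```text
sgn 1 rotvec [-0.0009 -0.0379  0.0029] 2.1790053651178614 shift tool at cur [-0.0006  0.0012 -0.0054] in target axes [-0.0008  0.0012 -0.0053]
pos [ 534.7087 -228.6679  118.8226] t 13.45 gap 32.64677218103796 F [-1.3723  0.0751  0.6521] j [-0.4174  0.6539  1.2481 -0.1068  1.5665 -0.2952]
C [[-0.3351  0.1034  0.9365]
 [ 0.032   0.9946 -0.0984]
 [-0.9416 -0.003  -0.3366]]
foot [ 496.8348 -225.0761    4.9854] M [-0.0582 -0.2532  0.0366] tilt 19.672809393117166
```

View pics/scene10.png

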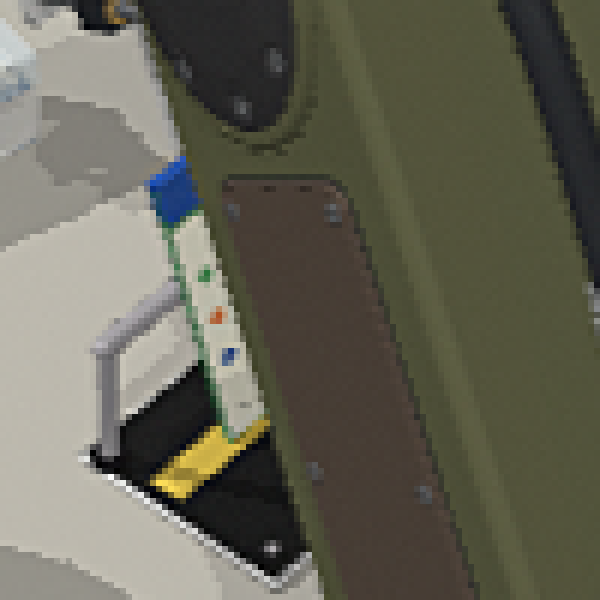

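Released, and the plate has not moved (corner still at (232,435)). Retracting along the fingers.

Call:
{"api": "play_rows", "payload": {"motion": [0,0,0,-0.01,0,0,0.3,0,0,0,-0.015,0,0,0.3,0,0,0,-0.02,0,0,0.3,0,0,0,-0.02,0,0,0.3,0,0,0,-0.02,0,0,0.3,0,0,0,-0.02,0,0,0.3,0,0,0,-0.02,0,0,0.3]}}

```text
clock: 14.2
eef_pos: [578.0, -232.4, 243.3]
eef_rot: [-3.135, 1.226, 3.044]
wrist_force: [0.5, 0.4, -0.5]
finger_gap: 33.1
```

Call:
{"api": "play_rows", "payload": {"motion": [0,0,0,0,0.03,0,0.3,0,0,0,0,0.04,0,0.3,0,0,0,0,0.04,0,0.3,0,0,0,0,0.04,0,0.3,0,0,0,0,0.04,0,0.3,0,0,0,0,0.04,0,0.3,0,0,0,0,0.02,0,0.3,0,0,0,0,0,0,0.3,0,0,0,0,0,0,0.3]}}

```text
clock: 15.1
eef_pos: [606.9, 24.8, 252.4]
eef_rot: [-3.131, 1.236, 3.047]
wrist_force: [1.2, -0.3, 1.6]
finger_gap: 32.9
```

```bash
python3 -c "
from go import *
s=read_state();print(s['clock'],s['eef_pos'],s['wrist_force'],s['qd'])
for c in ['scene','top']:
  im,d=camera(c);cv2.imwrite(f'pics/{c}11.png',im)
  P=cloud(c,d);hsv=cv2.cvtColor(im,cv2.COLOR_BGR2HSV);x,y,z=P[...,0],P[...,1],P[...,2]
  for n in ['plate_clip','plate_center','plate_foot','foot_band','buffer_bottle','bench_timer','foil_pouch','tips']:
    print(c,n,[(round(r['conf'],2),w(c,r['at'])) for r in place_of(c,n)])
"
```

```text
15.1 [606.8601  24.8018 252.3624] [ 1.2401 -0.3327  1.6254] [ 0.013  -0.0015 -0.0108  0.0043  0.0057  0.0029]
scene plate_clip [(0.67, array([604.0961, 121.7499, 110.5157])), (0.62, array([375.8659,  71.5457, 110.0447])), (0.56, array([491.9871, 103.3954,   4.3803])), (0.34, array([701.2647,   3.0233,   1.9509]))]
scene plate_center [(0.93, array([604.9997, 127.3897,  62.2744])), (0.63, array([376.1712,  69.2185,  58.7538]))]
scene plate_foot [(0.74, array([607.6016, 119.4825,   3.3338])), (0.59, array([375.5823,  72.7284,  -0.1705]))]
scene foot_band []
scene buffer_bottle []
scene bench_timer [(0.71, array([ 335.1812, -409.4055,    2.2115]))]
scene foil_pouch [(0.76, array([701.7239,   4.1117,   1.8308]))]
scene tips [(0.87, array([ 771.7577, -261.9511,   -1.1908]))]
top plate_clip [(0.7, array([ 542.3712, -227.7789,  136.1957]))]
top plate_center [(0.7, array([ 520.5954, -227.8408,   75.4794])), (0.33, array([703.5101,   7.6269,  -1.3484]))]
top plate_foot [(0.96, array([ 499.6828, -223.3536,   10.8783]))]
top foot_band [(0.59, array([ 490.7861, -227.2299,    6.6329]))]
top buffer_bottle [(0.61, array([ 470.798 , -541.9852,    0.525 ])), (0.15, array([ 491.3036, -218.4961,   11.1086]))]
top bench_timer [(0.89, array([ 332.9987, -400.3555,   -3.697 ]))]
top foil_pouch [(0.94, array([704.9485,   3.5994,  -1.3638]))]
top tips [(0.79, array([ 770.3401, -262.0618,   -1.3563]))]
```

View pics/scene11.png

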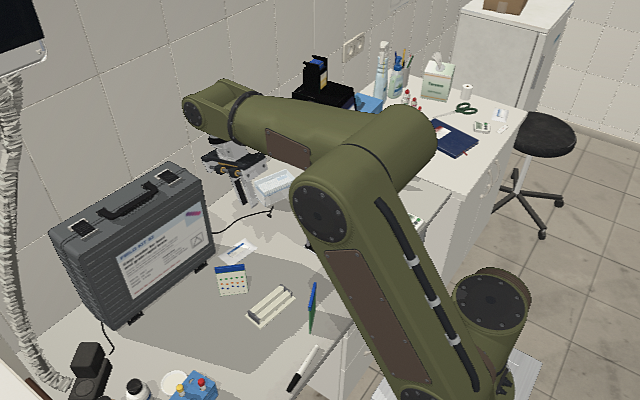

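View pics/top11.png

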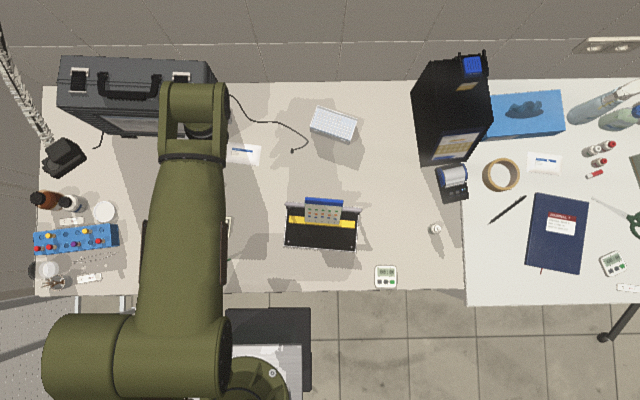

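The top view shows the plate leaning square on the rail with its clip at (323,202), and the band on both sides at row ~222. Checking the numbers from depth.

```bash
python3 -c "
from go import *
np.set_printoptions(precision=2,suppress=True)
D=[];
for i in range(3):
  im,d=camera('top');D.append(d)
d=np.mean(D,0);P=cloud('top',d)
Xr=np.array([np.cos(np.radians(5.94)),-np.sin(np.radians(5.94))]);Yr=np.array([-Xr[1],Xr[0]])
x=(P[...,:2]-[496.9,-224.3])@Xr;y=(P[...,:2]-[496.9,-224.3])@Yr;z=P[...,2]
m=(abs(y)<40)&(x>-20)&(x<55)&(z>25)&(z<115)
Q=np.c_[x[m],y[m],z[m]]
A=np.c_[Q[:,2]-6,Q[:,1],np.ones(len(Q))]
for _ in range(3):
  s,*_r=np.linalg.lstsq(A,Q[:,0],rcond=None);r=abs(Q[:,0]-A@s);k=r<5;A=A[k];Q=Q[k]
print(len(Q),'tilt',np.degrees(np.arctan(s[0])),'yaw rel',np.degrees(np.arctan(s[1])),'front x at rubber',s[2],'back edge x ~',s[2]+5/np.cos(np.arctan(s[0]))-5*np.sin(np.arctan(s[0]))*np.tan(np.arctan(s[0])))
hsv=cv2.cvtColor(im,cv2.COLOR_BGR2HSV)
yel=(hsv[...,0]>20)&(hsv[...,0]<35)&(hsv[...,1]>150)&(abs(x)<30)&(abs(y)<110)&(abs(z-6)<8)
print('band x',np.percentile(x[yel],[2,50,98]),'y',np.percentile(y[yel],[1,99]))
b=(z>120)&(z<160)&(abs(y)<70)&(x>20)&(x<80);print('clip y',np.percentile(y[b],[2,98]),'x',np.median(x[b]),np.median(z[b]))
cv2.imwrite('pics/top12.png',im[180:260,270:370].repeat(6,0).repeat(6,1))
"
```

```text
406 tilt 19.918009214178472 yaw rel 0.13023855501399415 front x at rubber -4.673051607104875 back edge x ~ 0.027853855069084
band x [-9.76 -2.48 10.02] y [-93.7   93.72]
clip y [-46.73  48.7 ] x 44.25464396852322 146.46045572529783
```

View pics/top12.png

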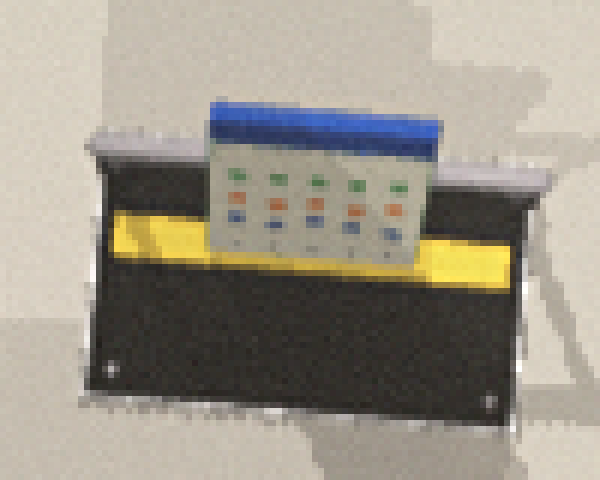

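The picture shows the plate on the yellow band, coating up and centred. It leans 19.9°, 0.1° off square, with the back edge about 0 mm from the band's middle line. Handing in.

```bash
python3 -c "
from cell import *
print(sign_off())"
```

```text
the job is handed in; nothing more can be done
None
```

The coated plate is out of its holder and leaning against the drying rack's rail, released and standing by itself. I handed the job in at about 15.5 s of the 40 s allowed; no verdict is reported.

**What I did:** I pinched the plate by its clip (the gap read 9.5–10 mm), lifted it straight up, tilted it over the rack and set its foot on the band. I pressed down to about 13 N, completed the tilt against the rail, let go, then retracted along the fingers and moved aside.

**Last checks (top camera depth):**
- **Lean:** 19.9° from upright, coated side up.
- **Squareness:** about 0.1° off the rail.
- **Position:** the back bottom edge is about 0 mm from the band's middle line, and the plate is within about 1 mm of the band's middle lengthwise.
- **Bystanders:** the buffer bottle, timer, foil pouch and tip box were found within a few mm of where they started.
- **Arm:** clear of everything.

**Disagreements:** The plate network put the foot about 3 mm from the band line, within its 4 mm accuracy. The band network was 6 mm off in the final picture because the plate covers part of the band. In the final scene view the arm hid the rack, so the end pose rests on the top camera alone.

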